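# Hold a cast bracket against a spring fence for screwing down

### The job

Lift the cast bracket out of the open mould, set it upright and flat on the bed of the spring-fence fixture with one of its short ends flush against the fence and centred across it, then press it towards the fence until the fence's pointer stands between the two raised marks on the scale rail. Never drive the fence to its back stop, and leave the driver, the probe and the vial where they are. Finish still gripping the bracket and holding that steady pressure, without letting go, so that a colleague can screw it down.

Things in the scene. Friction and masses are not known exactly. Their poses are not given: they have to be found in the camera images.
- bracket_center (a point): Centre of the loose grey cast bracket, 25 mm above its underside; about 0.15 kg. Foot 60 (x) x 50 (y) x 10 mm, four screw holes; in its middle a boss 36 (x) x 24 (y) mm, its top 50 mm above the underside: grip across its y width. Both short ends (x = +30, -30 mm) are alike, either may go to the fence. It starts in the mould's cavity, turned as the mould, foot top level with the mould's top.
- mould: Fixed dark steel mould block 112 (x) x 98 (y) x 24 mm, open above; origin at the centre of its underside. Cavity 64 (x) x 54 (y) mm, 10 mm deep, in the middle of its top (cavity floor 14 mm above the origin), upright walls.
- fixture: Fixed spring-fence fixture. Origin at bench height on the bed's centre line; x along the bed to the fence, y left, z up. Flat steel bed: top z = 20 mm, x -58 to 74, 80 wide. Grey spring housing behind: x 77 to 107, 46 high. At the left (y 46 to 58) an aluminium scale rail, top z = 30, with two raised dark marks at x = 40 and 50 mm.
- fence_face (a point): Middle of the steel fence's face that the bracket is pressed against, 8 mm above the bed; axes as the fixture's. The fence is a low cross bar 80 (y) x 10 (x) mm, its top 16 mm above the bed, sliding along the fixture's x. Unpressed, its face is at x = 30 mm of the fixture, the thin dark pointer on its left end at x = 35 mm.
- fence (a joint): How far the fence is pushed back, in m: 0 unpressed, 0.020 at its back stop. A spring without preload resists with 1.0 N per mm. The pointer is between the marks from 0.006 to 0.014 (6 to 14 N), in the middle at 0.010 (10 N).
- driver_red: Small red screwdriver, 146 mm long, lying on the bench: leave alone.
- debug_probe: White flat debug probe, 42 x 88 x 15 mm, lying on the bench: leave alone.
- vial: White vial with a red cap, 25 mm across, 56 mm high, standing on the bench: leave alone.

How it is judged:
By the outcome, as a careful person would: the job done as asked, in the order asked, and still so for the second after the job is handed in, while the arm keeps its last pose, push and grip.
It also fails if it takes over 40 s, if anything falls off the work surface, if the arm or the gripper's body presses on something with over 40 N, if the wrist force passes 120 N, or if a joint passes its speed limit or range.

### The arm

A 6-joint arm with a two-finger parallel gripper is mounted at the origin on a cart in front of the work surface, level with it; the furniture and walls round the work are solid. World frame = base frame: x ahead of the robot, y to its left, z up, the work surface at z = 0. Lengths are in m, angles in rad, forces in N, time in s.
With the tool pointing down it reaches from about 0.35 to 0.8 m from the base axis. Payload 7.3 kg.
Tool frame: the origin (TCP) lies midway between the tips of the shut fingers; the grasp point (between the pads) lies 19 mm behind it; x points along the fingers, y is the direction in which the jaws open and shut, and the axes are right-handed (so a half turn about x gives the same grasp; the last joint's range is limited). The gripper opens to 85 mm and grips with 20 to 120 N. Pads are 22 mm wide; open, the fingers measure 114 mm over their backs; the gripper's body (76 mm by 85 mm) begins 54 mm behind the grasp point. The pads swing forward as they close: fully open they stand 13 mm farther back than shut.
Start: joints at [0.962, 0.342, 1.524, -0, 1.275, -0.146], TCP at [0.234, 0.47, 0.231] pointing down, gripper open.
Joint ranges: [-2.53, 2.53], [-0.77, 2.02], [0.04, 2.7], [-1, 4.14], [0.28, 2.66], [-3.11, 3.11]. Speed limits (rad/s): [2.57, 2.57, 3.14, 3.14, 3.14, 3.14].

### API

Orientations are given as a unit quaternion [w, x, y, z].
In Python, from cell import manip, viewer gives the robot as it stands.
- The arm moves only by the shell command python3 -m handwheel 'ROWS' [FORCE]. ROWS is JSON, a list of rows, each an object of numbers: "grip": the opening in per cent of the stroke, from 0 (shut) to 100 (fully open); "tx", "ty", "tz": the shift along the tool's x, y, z in cm; "wx", "wy", "wz": the turn, a rotation vector about the tool's x, y, z in rad. A call has 1 to 8 rows; each row is the pose to reach, as a shift and turn from the pose commanded when the call began, along the tool's axes at that moment; what a row does not reach only later rows make up. A row lasts 1/10 s, in which the tool goes at most 50 mm and 8.59 degrees, less where a joint would pass 70% of its speed; a pose out of reach is approached as far as the arm can. A call with a gripper value outside its range is refused whole. The fingers move at their own pace and stop on an object; FORCE is the grip in N (left out, the last holds). Time passes only in rows, so rows that repeat a pose let the fingers close. It gives the time, the measured TCP pose, the force and the opening at its end, in the units of the state.
- manip.read_state(): the state, without advancing time (a new reading comes with each control period).
- viewer.capture(name): name is "scene" or "top" or "wrist"; returns a dict with "pixels" (420x560x3 uint8, blue, green, red), "depth" (420x560 float32, m along the optical axis (not along the pixel's ray), 0 where there is no reading), "K" (3x3 intrinsics, pixels), "view" (4x4, takes a point from world to camera coordinates). Camera axes: x right, y down, z forward; pixel columns grow to the right and rows downward; lengths in m; the calibration is good to about 2 mm. A picture is of the moment at which its call begins.
- manip.job_done(): hands the job in, once; it reports no verdict.
Trained networks look in the newest picture that a camera, given by its name, has taken for a name from the list of things; names that differ only in an ending like _2 or _b are one class to them, and where a whole thing is asked for, a point or a joint stands for the part that bears it (a point fixed in the world has none). Each returns a list of dicts, best first, with "p" (0 to 1); they miss things now and then, are a little off and sometimes report something else, mostly with a low value. They report only what shows in the picture. A call takes as long as a camera call.
- viewer.look_for(camera, label): "xy" ([column, row] in pixels, amid what is visible of it).
The state is a dict: "clock": time; "joint_positions": joint angles; "joint_velocities": joint speeds; "tau": joint torques, N m; "tcp_pos": TCP position; "eef_rot": TCP orientation; "contact_force": force on the tool from outside, world axes, zero at the start; "moment": the same for the moment, N m; "finger_gap": finger opening in m.
Only numpy, scipy, OpenCV 4.12 (cv2) and the standard library are available. Lean on these libraries where they do the work, as an engineer would, in place of code of your own. Each camera call takes 0.05 s, during which the arm holds its last target.

## Working session

There is one attempt and no reset: what is moved stays moved. The work goes in short steps, Python scripts to look and compute and a shell command to move; the robot and the scene stay as the last step left them, time stands still between calls to the robot, and variables do not carry over. Pictures are saved under pics/ and viewed, and the job is handed in when it is done.

```bash
ls; mkdir -p pics; cat > h.py <<'E'
import numpy as np,cv2
from cell import manip,viewer
def cap(n,f):
    c=viewer.capture(n); cv2.imwrite('pics/'+f,c['pixels']); np.savez('/tmp/'+n+'.npz',**{k:np.asarray(v) for k,v in c.items()}); return c
def w(c,u,v,z=None):
    K=c['K'];V=np.asarray(c['view']);r=np.linalg.inv(K)@np.array([u,v,1.]);R=V[:3,:3];t=V[:3,3];o=-R.T@t;d=R.T@r
    if z is None: return o+d*c['depth'][int(v),int(u)]
    return o+d*(z-o[2])/d[2]
E
python3 - <<'E'
from h import *
np.set_printoptions(precision=4,suppress=True)
for n in('scene','top','wrist'):
    c=cap(n,n+'0.png')
    V=c['view'];print(n,-V[:3,:3].T@V[:3,3])
    for l in('bracket_center','mould','fixture','fence','driver_red','debug_probe','vial'):
        for r in viewer.look_for(n,l)[:2]: print(l,r['p'],r['xy'],w(c,*r['xy']))
print(manip.read_state())
E
```

```text
pics
scene [-0.1775  0.6158  0.4204]
bracket_center 0.78 [203.3, 242.9] [0.4766 0.3504 0.0404]
mould 0.9 [201.5, 258.8] [0.4563 0.3636 0.0219]
fixture 0.87 [316.6, 204.2] [0.5533 0.0378 0.02  ]
fence 0.79 [318.2, 197.9] [0.5627 0.0268 0.03  ]
driver_red 0.87 [305.1, 296.0] [0.2787 0.2665 0.0163]
debug_probe 0.58 [226.0, 316.1] [0.3002 0.3929 0.0138]
vial 0.65 [243.3, 189.0] [0.6856 0.1573 0.035 ]
top [0.3554 0.1893 1.2114]
bracket_center 0.97 [208.1, 216.7] [0.4893 0.3431 0.0638]
bracket_center 0.36 [338.1, 182.1] [0.5708 0.0232 0.0344]
mould 0.79 [199.1, 221.1] [0.4841 0.3717 0.0184]
fixture 0.75 [334.4, 188.7] [0.5568 0.0312 0.0203]
fixture 0.58 [198.4, 221.1] [0.4834 0.3725 0.0248]
fence 0.49 [338.7, 180.8] [0.577  0.0193 0.0184]
driver_red 0.7 [245.9, 301.5] [0.2835 0.2589 0.0159]
debug_probe 0.73 [194.5, 290.8] [0.3125 0.3851 0.0128]
wrist [0.1754 0.4982 0.3731]
mould 0.57 [283.8, 361.0] [0.4298 0.3733 0.0226]
debug_probe 0.72 [248.2, 264.9] [0.3079 0.3905 0.0132]
{'clock': 1.2, 'joint_positions': array([ 0.962 ,  0.342 ,  1.5241, -0.    ,  1.2754, -0.146 ]), 'joint_velocities': array([-0.0022,  0.0013, -0.0016,  0.0003, -0.0016,  0.0003]), 'tau': array([ -0.001 , -43.3564, -24.6273,  -0.0003,   0.0003,   0.    ]), 'tcp_pos': array([0.2344, 0.4698, 0.2313]), 'eef_rot': array([ 0.6883,  0.1622,  0.6883, -0.1622]), 'contact_force': array([ 0.1644, -0.1536,  0.2455]), 'moment': array([-0.0081, -0.0013,  0.0002]), 'finger_gap': 0.08506616042922613}
```

View pics/top0.png

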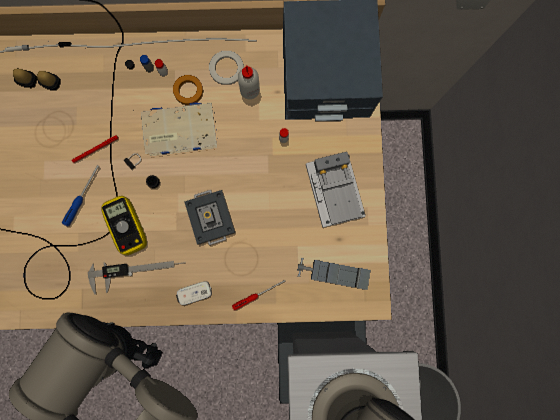

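View pics/scene0.png

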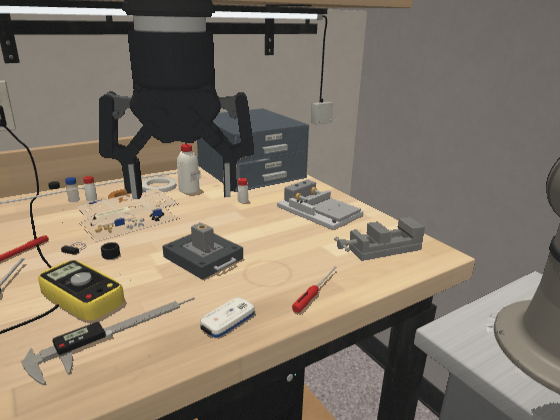

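View pics/wrist0.png

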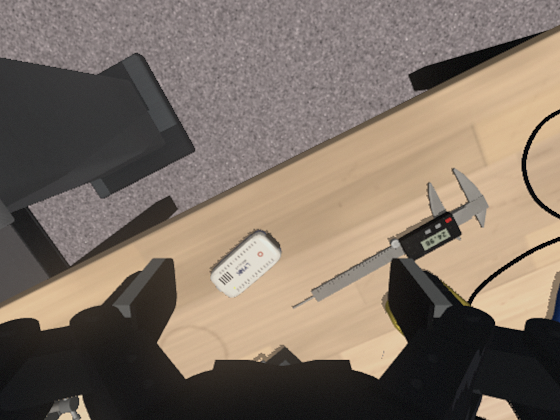

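```bash
python3 - <<'E'
from h import *
im=cv2.imread('pics/top0.png')
a=cv2.resize(im[180:260,170:250],(400,400),interpolation=cv2.INTER_CUBIC)
b=cv2.resize(im[145:225,295:375],(400,400),interpolation=cv2.INTER_CUBIC)
cv2.imwrite('pics/z1.png',np.hstack([a,b]))
E
```

```text
(no output)
```

View pics/z1.png

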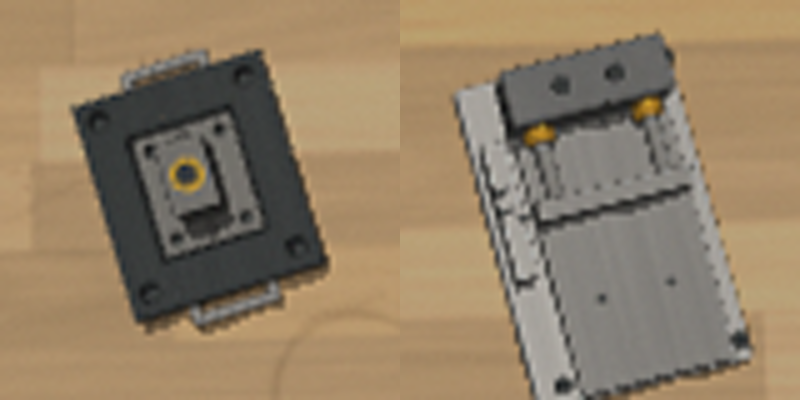

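```bash
python3 - <<'E'
from h import *
np.set_printoptions(precision=4,suppress=True)
z=np.load('/tmp/top.npz');c={k:z[k] for k in z}
P=[w(c,170+x/5,180+y/5,.024) for x,y in[(75,105),(262,50),(327,270),(145,325)]]
print(np.array(P));print(np.mean(P,0))
for a,b in((3,0),(2,1)):
    d=P[b]-P[a];print(np.linalg.norm(d),np.arctan2(d[1],d[0]))
B=[w(c,170+x/5,180+y/5,.064) for x,y in[(160,145),(208,135),(225,205),(182,217)]];print(np.mean(B,0))
# fixture: fence front edge (bottom line) top z=.036, bed
Q=[w(c,295+(x-400)/5,145+y/5,zz) for x,y,zz in[(540,222,.036),(690,187,.036),(458,95,.03),(535,400,.03),(583,395,.02),(750,355,.02)]];print(np.array(Q))
d=Q[2]-Q[3];print(np.arctan2(d[1],d[0]))
d=Q[0]-Q[1];print(np.arctan2(-d[0],d[1]),np.linalg.norm(d))
s=manip.read_state();print(s['tcp_pos'],s['eef_rot'])
E
```

```text
[[0.5348 0.4057 0.024 ]
 [0.5602 0.312  0.024 ]
 [0.4491 0.2813 0.024 ]
 [0.4242 0.3715 0.024 ]]
[0.4921 0.3426 0.024 ]
0.11577421913173326 0.29963639898456634
0.11532019683160262 0.26976749557357277
[0.4931 0.3415 0.064 ]
[[ 0.5532  0.0616  0.036 ]
 [ 0.5688 -0.0135  0.036 ]
 [ 0.6197  0.0996  0.03  ]
 [ 0.4653  0.0669  0.03  ]
 [ 0.4681  0.0419  0.02  ]
 [ 0.4859 -0.0422  0.02  ]]
0.2085316111759584
0.20550725929630706 0.0767251600514347
[0.2344 0.4698 0.2313] [ 0.6883  0.1622  0.6883 -0.1622]
```

```bash
cat >> h.py <<'E'
from scipy.spatial.transform import Rotation as Ro
def toolR(q): return Ro.from_quat(np.roll(q,-1)).as_matrix()
def plan(p,yaw,ref=None,flip=False):
    """tool x down, tool y = world dir yaw (jaw)"""
    s=manip.read_state() ; R=toolR(s['eef_rot']); 
    x=np.array([0,0,-1.]); y=np.array([np.cos(yaw),np.sin(yaw),0]); z=np.cross(x,y)
    Rt=np.c_[x,y,z]
    d=R.T@(np.asarray(p)-s['tcp_pos'])*100; rv=Ro.from_matrix(R.T@Rt).as_rotvec()
    print('t cm',d.round(2),'w',rv.round(4))
E
python3 - <<'E'
from h import *
np.set_printoptions(precision=4,suppress=True)
s=manip.read_state();R=toolR(s['eef_rot']);print(R)
c=np.load('/tmp/wrist.npz');V=c['view'];print(V[:3,:3]@R, V[:3,:3]@s['tcp_pos']+V[:3,3],c['K'])
for f in(0,np.pi): plan([.44,.325,.23],.285+np.pi/2+f)
E
```

```text
[[ 0.      0.4465  0.8948]
 [ 0.      0.8948 -0.4465]
 [-1.      0.      0.    ]]
[[ 0.0001  1.      0.0012]
 [-0.2615 -0.0011  0.9652]
 [ 0.9652 -0.0004  0.2615]] [0.001  0.0261 0.154 ] [[355.6828   0.     281.8463]
 [  0.     355.6828 204.1662]
 [  0.       0.       1.    ]]
t cm [ 0.13 -3.77 24.86] w [-0.7478  0.     -0.    ]
t cm [ 0.13 -3.77 24.86] w [ 2.3938 -0.     -0.    ]
```

```bash
python3 - <<'E'
from h import *
plan([.492,.342,.23],.285+np.pi/2)
E
```

```text
t cm [ 0.13  0.07 28.76] w [-0.7478  0.     -0.    ]
```

```bash
python3 -m handwheel '[{"tz":5,"wx":-0.14},{"tz":10,"wx":-0.28},{"tz":15,"wx":-0.42},{"tz":20,"wx":-0.56},{"tz":25,"wx":-0.7},{"tz":28.8,"wx":-0.748},{"tz":28.8,"wx":-0.748},{"tz":28.8,"wx":-0.748}]' 40
python3 - <<'E'
from h import *
c=cap('wrist','wrist1.png')
print(manip.read_state())
for l in('bracket_center','mould'): print(l,viewer.look_for('wrist',l)[:2])
E
```

```text
{'clock': 1.25, 'joint_positions': array([ 9.61986484e-01,  3.42007752e-01,  1.52410283e+00,  2.49851109e-05,
        1.27540406e+00, -1.45981478e-01]), 'joint_velocities': array([-6.00747466e-04, -9.06075814e-04,  6.00096868e-04,  1.33499414e-03,
       -4.18688553e-05, -1.40243760e-03]), 'tau': array([ 1.11615322e-03, -4.33571720e+01, -2.46269095e+01, -8.86774558e-06,
        2.90219223e-04,  1.91244226e-05]), 'tcp_pos': array([0.23437686, 0.46979831, 0.23131649]), 'eef_rot': array([ 0.68825917,  0.16220919,  0.68825455, -0.16215169]), 'contact_force': array([0.26066382, 0.63206774, 0.30482628]), 'moment': array([ 0.04041445, -0.01638285,  0.01181369]), 'finger_gap': 0.08510205341574031}
bracket_center []
mould [{'xy': [283.4, 360.9], 'p': 0.81}]$[0]: bad value
```

View pics/wrist1.png

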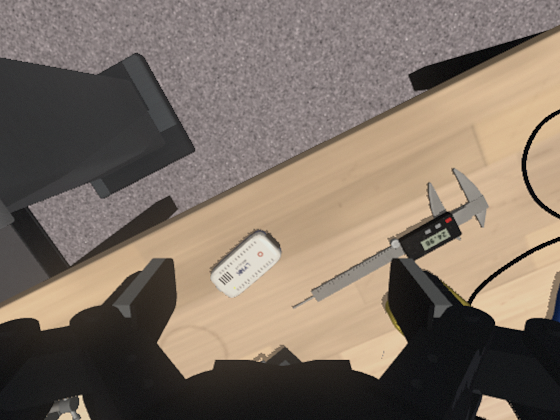

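The call was refused and nothing moved; the picture is the same as at the start. I'll give every row all of the keys.

```bash
python3 -m handwheel '[{"grip":100,"tx":0,"ty":0,"tz":5,"wx":-0.14,"wy":0,"wz":0},{"grip":100,"tx":0,"ty":0,"tz":10,"wx":-0.28,"wy":0,"wz":0},{"grip":100,"tx":0,"ty":0,"tz":15,"wx":-0.42,"wy":0,"wz":0},{"grip":100,"tx":0,"ty":0,"tz":20,"wx":-0.56,"wy":0,"wz":0},{"grip":100,"tx":0,"ty":0,"tz":25,"wx":-0.7,"wy":0,"wz":0},{"grip":100,"tx":0,"ty":0,"tz":28.8,"wx":-0.748,"wy":0,"wz":0},{"grip":100,"tx":0,"ty":0,"tz":28.8,"wx":-0.748,"wy":0,"wz":0},{"grip":100,"tx":0,"ty":0,"tz":28.8,"wx":-0.748,"wy":0,"wz":0}]' 40
python3 - <<'E'
from h import *
c=cap('wrist','wrist2.png')
s=manip.read_state();print(s['clock'],s['tcp_pos'],s['joint_positions'],s['contact_force'])
for l in('bracket_center','mould'): print(l,viewer.look_for('wrist',l)[:2])
E
```

```text
clock: 2.15
tcp_pos: [0.493, 0.3403, 0.2307]
eef_rot: [0.7, -0.099, 0.7, 0.099]
contact_force: [-0.3, 0.5, 0.3]
finger_gap: 0.0854
2.2 [0.49181602 0.34107943 0.23093381] [ 4.78111154e-01  4.79187248e-01  1.31003816e+00  4.79171956e-04
  1.35330323e+00 -1.37650254e+00] [-0.06884232  0.76406206  0.12585405]
bracket_center [{'xy': [287.3, 178.0], 'p': 0.65}]
mould [{'xy': [270.5, 159.6], 'p': 0.74}]
```

View pics/wrist2.png

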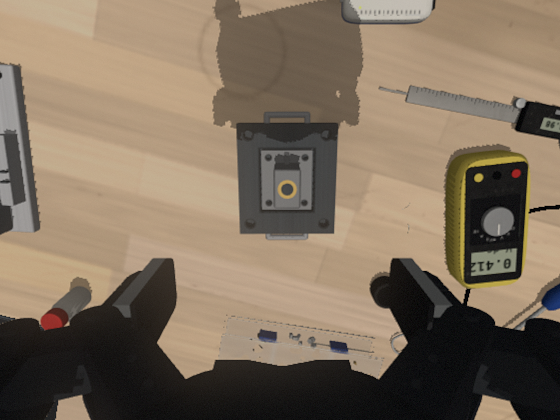

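```bash
python3 - <<'E'
from h import *
im=cv2.imread('pics/wrist2.png')
cv2.imwrite('pics/z2.png',cv2.resize(im[105:245,220:355],(540,560),interpolation=cv2.INTER_CUBIC))
E
```

```text
(no output)
```

View pics/z2.png

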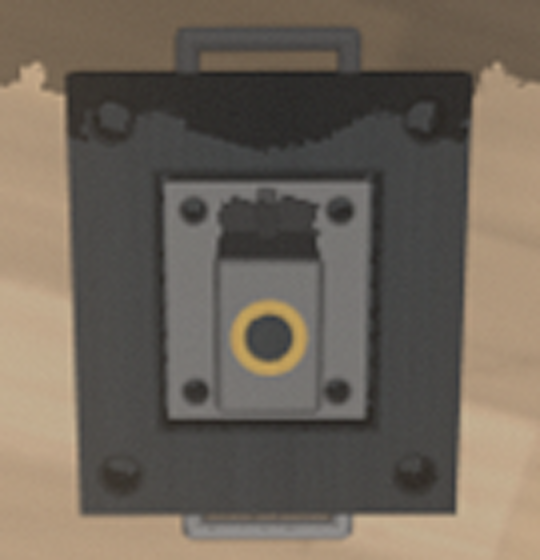

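```bash
python3 - <<'E'
from h import *
np.set_printoptions(precision=4,suppress=True)
z=np.load('/tmp/wrist.npz');c={k:z[k] for k in z}
def g(L,h):
    P=np.array([w(c,220+x/4,105+y/4,h) for x,y in L]);d=P[3]-P[0];e=P[2]-P[1];a=P[1]-P[0];b=P[2]-P[3]
    print(P.mean(0),np.linalg.norm(d),np.linalg.norm(a),[np.arctan2(v[1],v[0]) for v in(d,e)],[np.arctan2(-v[0],v[1])-np.pi for v in(a,b)])
g([(217,260),(322,260),(322,411),(215,411)],.064)
g([(164,179),(371,179),(367,420),(166,420)],.024)
g([(66,72),(473,72),(456,514),(80,514)],.024)
u=w(c,220+270/4,105+338/4,.064);print(u)
s=manip.read_state();print(s['tcp_pos']);R=toolR(s['eef_rot']);print(np.arctan2(R[1,1],R[0,1])-np.pi/2)
for h in(.16,.064-.002+0.0): plan([.492,.342,h],.285+np.pi/2)
E
```

```text
[0.4951 0.3446 0.064 ] 0.034342326663045035 0.022989014589216542 [np.float64(0.26209011429200124), np.float64(0.29443283196877196)] [np.float64(-2.860808671560141), np.float64(-2.8608000939471636)]
[0.4953 0.3448 0.024 ] 0.06109929007432982 0.0504415170013367 [np.float64(0.2738452495223544), np.float64(0.2867201516060444)] [np.float64(-2.860813078363331), np.float64(-2.8607995671155964)]
[0.4952 0.3452 0.024 ] 0.11191754987212157 0.09728134274264791 [np.float64(0.2800208332620685), np.float64(0.2826635003853438)] [np.float64(-2.8608187041697395), np.float64(-2.860793954715567)]
[0.4954 0.3449 0.064 ]
[0.4909 0.342  0.2314]
0.2861080176135564
t cm [ 7.14 -0.03  0.11] w [ 0.0011 -0.0004 -0.0003]
t cm [16.94 -0.03  0.11] w [ 0.0011 -0.0004 -0.0003]
```

```bash
python3 -m handwheel '[{"grip":100,"tx":5,"ty":0.2,"tz":0.3,"wx":0,"wy":0,"wz":0},{"grip":100,"tx":10,"ty":0.2,"tz":0.3,"wx":0,"wy":0,"wz":0},{"grip":100,"tx":14,"ty":0.2,"tz":0.3,"wx":0,"wy":0,"wz":0},{"grip":100,"tx":14,"ty":0.2,"tz":0.3,"wx":0,"wy":0,"wz":0}]' 80
python3 - <<'E'
from h import *
c=cap('wrist','wrist3.png')
s=manip.read_state();print(s['clock'],s['tcp_pos'],s['contact_force'])
print(viewer.look_for('wrist','bracket_center')[:2])
E
```

```text
clock: 2.7
tcp_pos: [0.4897, 0.3433, 0.0862]
eef_rot: [0.696, -0.102, 0.704, 0.1]
contact_force: [-1.3, -1.8, 0.2]
finger_gap: 0.0852
2.75 [0.49204335 0.34427815 0.08981788] [ 0.52060734 -0.3723901   1.52625764]
[{'xy': [282.1, 232.8], 'p': 0.86}]
```

View pics/wrist3.png

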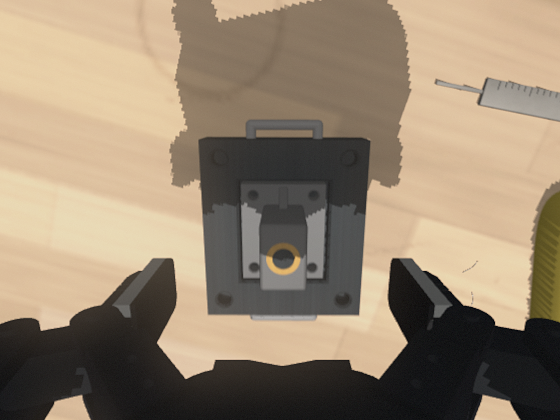

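```bash
python3 - <<'E'
from h import *
np.set_printoptions(precision=4,suppress=True)
z=np.load('/tmp/wrist.npz');c={k:z[k] for k in z}
print(w(c,283,258,.064),w(c,283,258),w(c,283,258)) 
print(w(c,284,231,.024)) # foot centre approx
V=c['view'];R=toolR(manip.read_state()['eef_rot']);s=manip.read_state();print(V[:3,:3]@R, V[:3,:3]@s['tcp_pos']+V[:3,3], R)
E
python3 -c "
import cv2;im=cv2.imread('pics/wrist3.png');cv2.imwrite('pics/z3.png',cv2.resize(im[125:325,190:380],(570,600),interpolation=2))"
```

```text
[0.4953 0.3442 0.064 ] [0.4279 0.3242 0.2287] [0.4279 0.3242 0.2287]
[0.4947 0.3447 0.024 ]
[[ 0.0023  1.      0.0008]
 [-0.2504 -0.0002  0.9682]
 [ 0.9681 -0.0025  0.2504]] [0.0017 0.0328 0.1493] [[ 0.0002 -0.2827  0.9592]
 [ 0.0002  0.9592  0.2827]
 [-1.      0.0002  0.0002]]
```

View pics/z3.png

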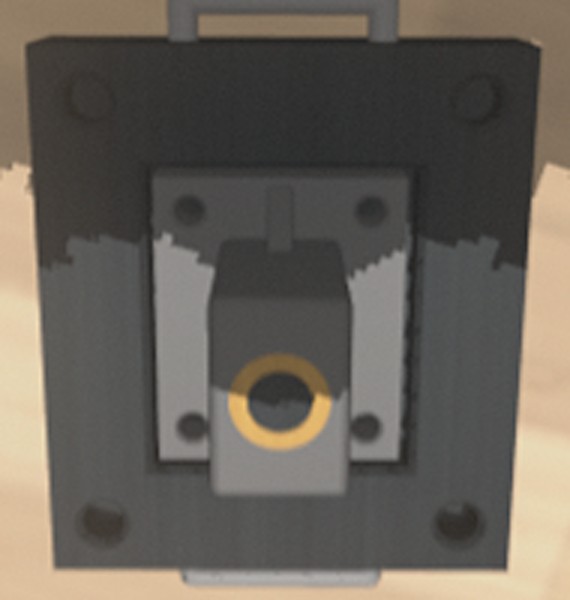

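```bash
python3 - <<'E'
from h import *
np.set_printoptions(precision=4,suppress=True)
for i in range(3):
    c=cap('wrist','wrist4.png');s=manip.read_state();V=c['view'];R=toolR(s['eef_rot'])
    print(s['tcp_pos'],V[:3,:3]@s['tcp_pos']+V[:3,3],(V[:3,:3]@R)[:,0],s['contact_force'])
E
python3 -c "
import cv2;im=cv2.imread('pics/wrist4.png');cv2.imwrite('pics/z4.png',cv2.resize(im[125:325,190:380],(570,600),interpolation=2))"
```

```text
[0.495  0.3453 0.0937] [0.0012 0.0284 0.1531] [ 0.0008 -0.2583  0.9661] [-0.0738  0.6914  0.939 ]
[0.4955 0.3454 0.0943] [0.0011 0.0275 0.1537] [ 0.0004 -0.2599  0.9656] [-0.8054  0.7758  0.4827]
[0.4957 0.3452 0.0944] [0.001  0.027  0.1541] [ 0.0002 -0.2611  0.9653] [ 0.0423  0.5312 -0.3797]
```

View pics/z4.png

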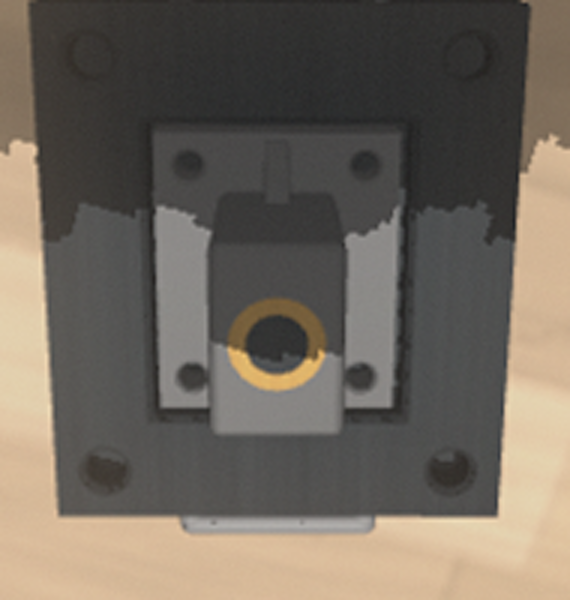

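```bash
python3 -m handwheel '[{"grip":100,"tx":3,"ty":0,"tz":-0.1,"wx":0,"wy":0,"wz":0},{"grip":100,"tx":6.1,"ty":0,"tz":-0.1,"wx":0,"wy":0,"wz":0},{"grip":100,"tx":6.1,"ty":0,"tz":-0.1,"wx":0,"wy":0,"wz":0},{"grip":100,"tx":6.1,"ty":0,"tz":-0.1,"wx":0,"wy":0,"wz":0},{"grip":100,"tx":6.1,"ty":0,"tz":-0.1,"wx":0,"wy":0,"wz":0}]' 80
```

```text
clock: 3.45
tcp_pos: [0.4949, 0.3445, 0.0329]
eef_rot: [0.701, -0.1, 0.698, 0.101]
contact_force: [-0.6, 0.2, 0.4]
finger_gap: 0.0859
```

```bash
python3 -m handwheel '[{"grip":28,"tx":0,"ty":0,"tz":0,"wx":0,"wy":0,"wz":0},{"grip":28,"tx":0,"ty":0,"tz":0,"wx":0,"wy":0,"wz":0},{"grip":10,"tx":0,"ty":0,"tz":0,"wx":0,"wy":0,"wz":0},{"grip":10,"tx":0,"ty":0,"tz":0,"wx":0,"wy":0,"wz":0},{"grip":10,"tx":0,"ty":0,"tz":0,"wx":0,"wy":0,"wz":0},{"grip":10,"tx":0,"ty":0,"tz":0,"wx":0,"wy":0,"wz":0}]' 80; python3 - <<'E'
from h import *
c=cap('wrist','wrist5.png');s=manip.read_state();print(s)
E
```

```text
clock: 4.05
tcp_pos: [0.4937, 0.3439, 0.0308]
eef_rot: [0.7, -0.1, 0.7, 0.101]
contact_force: [-0.9, 0.1, 3.5]
finger_gap: 0.0233
{'clock': 4.1, 'joint_positions': array([ 4.81036905e-01,  6.93557371e-01,  1.53141490e+00,  7.36811300e-05,
        9.15674594e-01, -1.37501740e+00]), 'joint_velocities': array([ 4.27886761e-05,  1.52654741e-04, -2.26354966e-04,  5.62942506e-04,
       -1.26691218e-03, -7.93101329e-04]), 'tau': array([-5.92640438e-02, -5.24023390e+01, -1.81810194e+01, -1.22121815e-02,
       -1.00227124e-01,  2.30056699e-03]), 'tcp_pos': array([0.49374431, 0.34390048, 0.03076741]), 'eef_rot': array([ 0.70023736, -0.10036611,  0.69962023,  0.10062712]), 'contact_force': array([0.05365756, 0.22298358, 4.19408447]), 'moment': array([-0.01642049,  0.05254836,  0.01182685]), 'finger_gap': 0.02324685062397676}
```

View pics/wrist5.png

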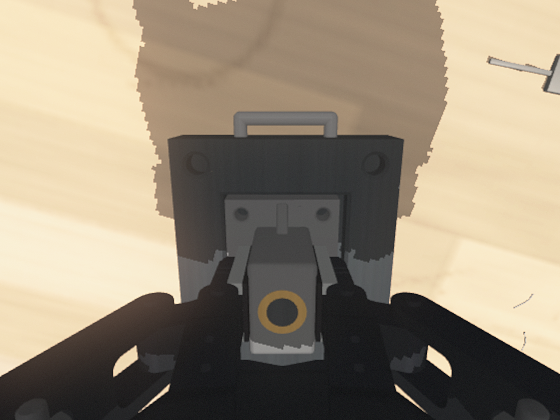

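The boss is held between the pads (ring at about col 283, row 311, centred between the fingers; opening 23 mm). Next I lift.

```bash
python3 -m handwheel '[{"grip":10,"tx":-1,"ty":0,"tz":0,"wx":0,"wy":0,"wz":0},{"grip":10,"tx":-2.5,"ty":0,"tz":0,"wx":0,"wy":0,"wz":0},{"grip":10,"tx":-6,"ty":0,"tz":0,"wx":0,"wy":0,"wz":0},{"grip":10,"tx":-10,"ty":0,"tz":0,"wx":0,"wy":0,"wz":0},{"grip":10,"tx":-10,"ty":0,"tz":0,"wx":0,"wy":0,"wz":0},{"grip":10,"tx":-10,"ty":0,"tz":0,"wx":0,"wy":0,"wz":0}]' 100; python3 - <<'E'
from h import *
np.set_printoptions(precision=4,suppress=True)
c=cap('wrist','wrist6.png');s=manip.read_state();print(s['tcp_pos'],s['contact_force'],s['moment'],s['finger_gap'])
t=cap('top','top6.png')
c=cap('scene','scene6.png')
im=t['pixels']
cv2.imwrite('pics/z6.png',np.hstack([cv2.resize(im[145:245,285:385],(400,400),interpolation=2),cv2.resize(c['pixels'][150:250,250:350],(400,400),interpolation=2)]))
E
```

```text
clock: 4.7
tcp_pos: [0.4935, 0.3438, 0.1312]
eef_rot: [0.7, -0.1, 0.699, 0.101]
contact_force: [0.1, -0.2, -2.0]
finger_gap: 0.0229
[0.4928 0.3434 0.1298] [-0.0254 -0.9723 -2.4424] [-0.0009 -0.0154 -0.0822] 0.02234677005676752
```

View pics/wrist6.png

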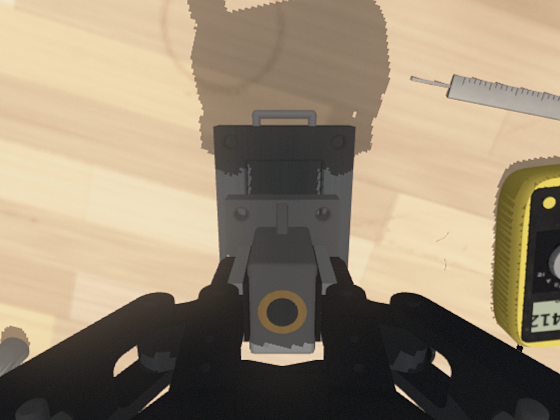

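View pics/z6.png

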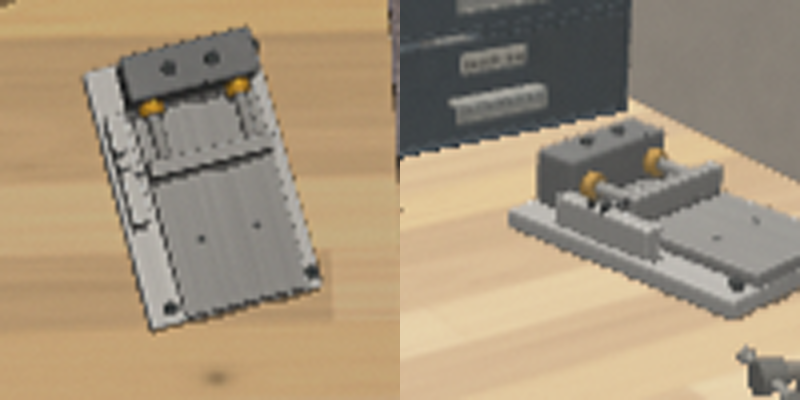

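```bash
python3 -m handwheel '[{"grip":10,"tx":0,"ty":-3,"tz":-0.8,"wx":0.14,"wy":0,"wz":0},{"grip":10,"tx":0,"ty":-7,"tz":-1.9,"wx":0.28,"wy":0,"wz":0},{"grip":10,"tx":0,"ty":-11.5,"tz":-3.1,"wx":0.42,"wy":0,"wz":0},{"grip":10,"tx":0,"ty":-16,"tz":-4.3,"wx":0.56,"wy":0,"wz":0},{"grip":10,"tx":0,"ty":-20.5,"tz":-5.5,"wx":0.7,"wy":0,"wz":0},{"grip":10,"tx":0,"ty":-25,"tz":-6.7,"wx":0.84,"wy":0,"wz":0},{"grip":10,"tx":0,"ty":-29,"tz":-7.8,"wx":0.98,"wy":0,"wz":0},{"grip":10,"tx":0,"ty":-32.1,"tz":-8.6,"wx":1.12,"wy":0,"wz":0}]' 100
python3 -m handwheel '[{"grip":10,"tx":0,"ty":0,"tz":0,"wx":0.14,"wy":0,"wz":0},{"grip":10,"tx":0,"ty":0,"tz":0,"wx":0.28,"wy":0,"wz":0},{"grip":10,"tx":0,"ty":0,"tz":0,"wx":0.42,"wy":0,"wz":0},{"grip":10,"tx":0,"ty":0,"tz":0,"wx":0.56,"wy":0,"wz":0},{"grip":10,"tx":0,"ty":0,"tz":0,"wx":0.7,"wy":0,"wz":0},{"grip":10,"tx":0,"ty":0,"tz":0,"wx":0.84,"wy":0,"wz":0},{"grip":10,"tx":0,"ty":0,"tz":0,"wx":0.98,"wy":0,"wz":0},{"grip":10,"tx":0,"ty":0,"tz":0,"wx":1.12,"wy":0,"wz":0}]' 100
python3 - <<'E'
from h import *
s=manip.read_state();print(s['joint_positions'])
plan([.502,.012,.13],.207-np.pi/2)
E
```

```text
clock: 5.65
tcp_pos: [0.5002, 0.0092, 0.1291]
eef_rot: [0.644, 0.289, 0.646, -0.289]
contact_force: [0.9, 0.4, -2.3]
finger_gap: 0.0229
clock: 6.45
tcp_pos: [0.5004, 0.0116, 0.129]
eef_rot: [-0.393, -0.587, -0.394, 0.588]
contact_force: [-0.5, -0.1, -1.5]
finger_gap: 0.0228
[-1.30177579e-01  4.09800159e-01  1.73346061e+00  9.99399319e-05
  1.00125699e+00  2.59570525e-01]
t cm [-0.1   0.13 -0.1 ] w [0.974  0.002  0.0023]
```

```bash
python3 -m handwheel '[{"grip":10,"tx":0,"ty":0,"tz":0,"wx":0.14,"wy":0,"wz":0},{"grip":10,"tx":0,"ty":0,"tz":0,"wx":0.28,"wy":0,"wz":0},{"grip":10,"tx":0,"ty":0,"tz":0,"wx":0.42,"wy":0,"wz":0},{"grip":10,"tx":0,"ty":0,"tz":0,"wx":0.56,"wy":0,"wz":0},{"grip":10,"tx":0,"ty":0,"tz":0,"wx":0.7,"wy":0,"wz":0},{"grip":10,"tx":0,"ty":0,"tz":0,"wx":0.84,"wy":0,"wz":0},{"grip":10,"tx":0,"ty":0,"tz":0,"wx":0.98,"wy":0,"wz":0},{"grip":10,"tx":0,"ty":0,"tz":0,"wx":0.98,"wy":0,"wz":0}]' 100
python3 - <<'E'
from h import *
np.set_printoptions(precision=4,suppress=True)
cap('top','x.png');c=cap('wrist','wrist7.png');s=manip.read_state();print(s['clock'],s['tcp_pos'],s['joint_positions'],s['contact_force'],s['finger_gap'])
V=c['view'];R=toolR(s['eef_rot']);print(V[:3,:3]@R,V[:3,:3]@s['tcp_pos']+V[:3,3]);print(R)
E
```

```text
clock: 7.25
tcp_pos: [0.5005, 0.0116, 0.1291]
eef_rot: [-0.072, -0.702, -0.073, 0.704]
contact_force: [-0.6, 0.2, -1.3]
finger_gap: 0.023
7.35 [0.5007 0.0115 0.1295] [-0.1301  0.4091  1.7329  0.0001  1.0014  1.2301] [-0.3868 -0.2379 -2.5674] 0.022882977331066295
[[-0.      1.      0.002 ]
 [-0.2621 -0.0019  0.965 ]
 [ 0.965  -0.0005  0.2621]] [-0.001   0.0265  0.1539]
[[-0.0018  0.209  -0.9779]
 [ 0.0003 -0.9779 -0.209 ]
 [-1.     -0.0007  0.0017]]
```

View pics/wrist7.png

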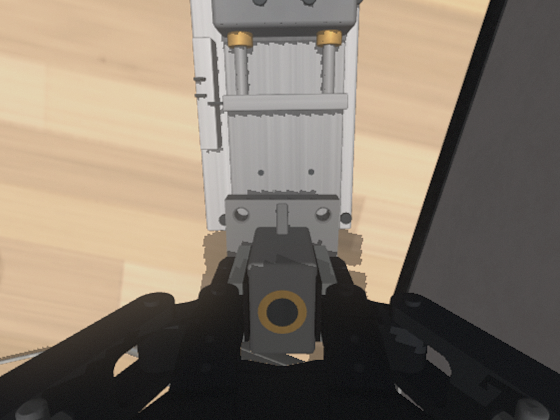

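```bash
python3 -c "
import cv2;im=cv2.imread('pics/wrist7.png');cv2.imwrite('pics/z7.png',cv2.resize(im[50:250,185:365],(540,600),interpolation=2))"
```

```text
(no output)
```

View pics/z7.png

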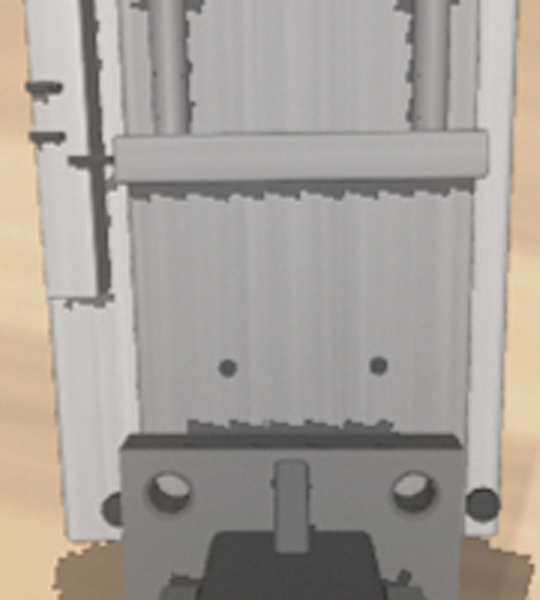

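```bash
python3 - <<'E'
from h import *
np.set_printoptions(precision=4,suppress=True)
z=np.load('/tmp/wrist.npz');c={k:z[k] for k in z}
q=lambda x,y,h:w(c,185+x/3,50+y/3,h)
fl,fr,bl,br=q(117,184,.036),q(489,177,.036),q(117,136,.036),q(489,131,.036)
print(fl,fr,bl,br,np.linalg.norm(fl-fr),np.linalg.norm(fl-bl))
for a,b in((fl,fr),(bl,br)):
    d=a-b;print('yaw',np.arctan2(-d[0],d[1]))
mid=(fl+fr)/2;print('face',mid)
e1,e2=q(132,195,.02),q(138,420,.02);d=e1-e2;print('bed left edge yaw',np.arctan2(d[1],d[0]))
e3,e4=q(476,190,.02),q(466,430,.02);d=e3-e4;print('bed right edge yaw',np.arctan2(d[1],d[0]))
yaw=.205
T=np.array([[np.cos(yaw),np.sin(yaw),0],[-np.sin(yaw),np.cos(yaw),0],[0,0,1]])
for n,p in dict(e1=e1,e2=e2,e3=e3,e4=e4,rail=q(50,298,.03),railtop=q(27,0,.03),hole1=q(228,368,.02),hole2=q(378,366,.02),pt=q(90,161,.036),bl=q(122,450,.1225),br=q(463,449,.1225)).items():print(n,T@(p-mid))
b=q(122,450,.1225)-q(463,449,.1225);print('bracket yaw',np.arctan2(-b[0],b[1]),np.linalg.norm(b))
bf=(q(122,450,.1225)+q(463,449,.1225))/2;print(bf);s=manip.read_state();print(T@(s['tcp_pos']-mid))
print('ring',w(c,283,311,.1128+.05),T@(w(c,283,311,.1128+.05)-mid))
E
```

```text
[0.5553 0.0599 0.036 ] [ 0.5732 -0.0172  0.036 ] [0.565  0.0615 0.036 ] [ 0.5822 -0.0149  0.036 ] 0.07919449475240238 0.009793115444693155
yaw 0.22677948022162314
yaw 0.22141067930803657
face [0.5643 0.0213 0.036 ]
bed left edge yaw 0.19687572968608183
bed right edge yaw 0.2114291200840757
e1 [-0.0035  0.0388 -0.016 ]
e2 [-0.0561  0.0392 -0.016 ]
e3 [-0.0021 -0.0396 -0.016 ]
e4 [-0.0583 -0.04   -0.016 ]
rail [-0.0258  0.0566 -0.006 ]
railtop [ 0.0363  0.0579 -0.006 ]
hole1 [-0.0434  0.0174 -0.016 ]
hole2 [-0.0427 -0.0183 -0.016 ]
pt [0.0038 0.0451 0.    ]
bl [-0.0368  0.0267  0.0865]
br [-0.0365 -0.0224  0.0865]
bracket yaw 0.2117849424963754 0.04901267702095245
[0.5279 0.016  0.1225]
[-0.0642  0.0033  0.0935]
ring [0.4996 0.0098 0.1628] [-0.0656  0.0019  0.1268]
```

```bash
python3 - <<'E'
from h import *
np.set_printoptions(precision=4,suppress=True)
z=np.load('/tmp/wrist.npz');c={k:z[k] for k in z}
g=cv2.GaussianBlur(cv2.cvtColor(c['pixels'],cv2.COLOR_BGR2GRAY).astype(float),(3,3),0)
def hor(u0,u1,r0,r1,h,sgn,name):
    P=[]
    for u in range(u0,u1):
        col=g[r0:r1,u];d=sgn*np.diff(col);d[d<0]=0;i=d.argmax();j=slice(max(i-1,0),i+2);v=r0+.5+(d[j]*np.arange(max(i-1,0),i+2)[:len(d[j])]).sum()/d[j].sum()
        P.append((u,v))
    P=np.array(P);l=cv2.fitLine(P.astype(np.float32),cv2.DIST_HUBER,0,.01,.01).ravel()
    f=lambda u:l[3]+(u-l[2])*l[1]/l[0]
    a=w(c,u0,f(u0),h);b=w(c,u1,f(u1),h);d=a-b
    print(name,'rows',f(u0),f(u1),'yaw',np.arctan2(-d[0],d[1]),'rms',np.std(P[:,1]-f(P[:,0])),(a+b)/2)
def ver(v0,v1,u0,u1,h,sgn,name):
    P=[]
    for v in range(v0,v1):
        d=sgn*np.diff(g[v,u0:u1]);d[d<0]=0;i=d.argmax();j=slice(max(i-1,0),i+2);P.append((u0+.5+(d[j]*np.arange(max(i-1,0),i+2)[:len(d[j])]).sum()/d[j].sum(),v))
    P=np.array(P);l=cv2.fitLine(P.astype(np.float32),cv2.DIST_HUBER,0,.01,.01).ravel()
    f=lambda v:l[2]+(v-l[3])*l[0]/l[1]
    a=w(c,f(v0),v0,h);b=w(c,f(v1),v1,h);d=a-b
    print(name,'cols',f(v0),f(v1),'yaw',np.arctan2(d[1],d[0]),'rms',np.std(P[:,0]-f(P[:,1])),(a+b)/2)
hor(230,342,105,115,.036,-1,'fence front')
hor(250,318,88,99,.036,1,'fence back')
hor(230,336,192,198,.1125,-1,'bracket bottom?')
hor(230,275,195,204,.1225,1,'bracket topedge')
hor(290,336,195,204,.1225,1,'bracket topedge')
ver(120,190,225,236,.02,-1,'bed left')
ver(120,190,338,348,.02,1,'bed right')
ver(105,145,196,206,.03,1,'rail')
ver(60,190,350,362,.0,-1,'base right')
E
```

```text
fence front rows 109.82834 108.302536 yaw 0.22174613937198845 rms 0.12851443351072364 [0.5649 0.0215 0.036 ]
fence back rows 95.30652 94.86499 yaw 0.2147715630157 rms 0.16412897555497039 [0.573  0.0245 0.036 ]
bracket bottom? rows 193.96982 194.13475 yaw 0.2071426638779892 rms 0.5776287354088118 [0.5281 0.0158 0.1125]
bracket topedge rows 199.43938 199.4182 yaw 0.20924013494128116 rms 0.01668193509380437 [0.5254 0.0287 0.1225]
bracket topedge rows 199.4381 199.4209 yaw 0.2091401973850985 rms 0.016515733737440315 [0.5308 0.0032 0.1225]
bed left cols 226.66008 230.70374 yaw 0.22698154937051232 rms 0.22474274117672283 [0.5253 0.0541 0.02  ]
bed right cols 343.2667 341.19064 yaw 0.22366907593806942 rms 0.21446834884873667 [ 0.5419 -0.0242  0.02  ]
rail cols 198.50444 201.3517 yaw 0.2206718838620535 rms 0.17663955405981663 [0.543  0.0749 0.03  ]
base right cols 355.12555 350.10858 yaw 0.22157135851805498 rms 0.185539589255703 [ 0.5617 -0.0304  0.    ]
```

```bash
python3 -m handwheel '[{"grip":10,"tx":2,"ty":0.26,"tz":-1,"wx":-0.013,"wy":0,"wz":0},{"grip":10,"tx":5,"ty":0.26,"tz":-2,"wx":-0.013,"wy":0,"wz":0},{"grip":10,"tx":6.8,"ty":0.26,"tz":-2.5,"wx":-0.013,"wy":0,"wz":0},{"grip":10,"tx":6.8,"ty":0.26,"tz":-2.5,"wx":-0.013,"wy":0,"wz":0},{"grip":10,"tx":6.8,"ty":0.26,"tz":-2.5,"wx":-0.013,"wy":0,"wz":0},{"grip":10,"tx":6.8,"ty":0.26,"tz":-2.5,"wx":-0.013,"wy":0,"wz":0}]' 100
python3 - <<'E'
from h import *
np.set_printoptions(precision=4,suppress=True)
cap('top','x.png');c=cap('wrist','wrist8.png');s=manip.read_state();print(s['clock'],s['tcp_pos'],s['contact_force'],s['finger_gap'])
cv2.imwrite('pics/z8.png',cv2.resize(c['pixels'][50:250,145:405],(780,600),interpolation=2))
E
```

```text
clock: 7.95
tcp_pos: [0.5266, 0.014, 0.0633]
eef_rot: [0.078, 0.703, 0.078, -0.702]
contact_force: [0.0, 0.5, -0.9]
finger_gap: 0.0226
8.05 [0.5267 0.014  0.0635] [-0.2104  0.3795 -1.6197] 0.023171652092495904
```

View pics/z8.png

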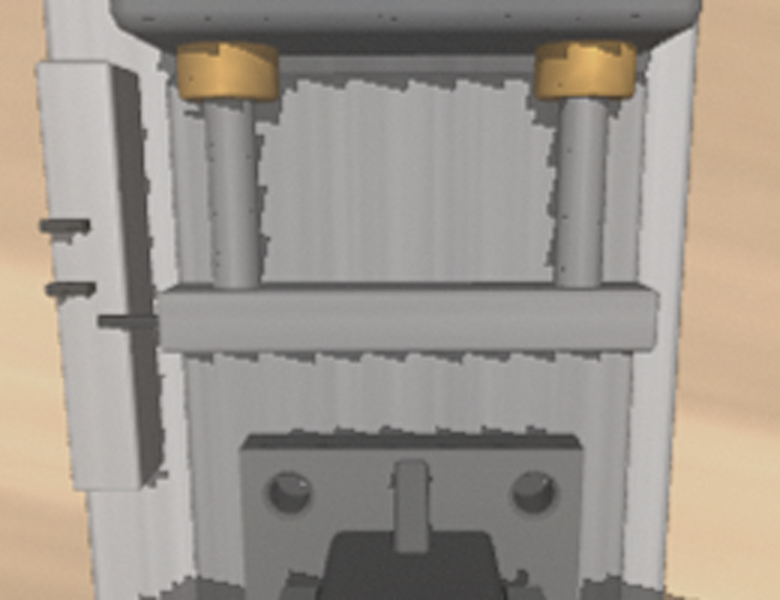

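```bash
cat >> h.py <<'E'
def hor(c,u0,u1,r0,r1,h,sgn,name):
    g=cv2.GaussianBlur(cv2.cvtColor(c['pixels'],cv2.COLOR_BGR2GRAY).astype(float),(3,3),0)
    P=[]
    for u in range(u0,u1):
        d=sgn*np.diff(g[r0:r1,u]);d[d<0]=0;i=d.argmax();k=np.arange(max(i-1,0),min(i+2,len(d)));P.append((u,r0+.5+(d[k]*k).sum()/d[k].sum()))
    P=np.array(P);l=cv2.fitLine(P.astype(np.float32),cv2.DIST_HUBER,0,.01,.01).ravel()
    f=lambda u:l[3]+(u-l[2])*l[1]/l[0]
    a=w(c,u0,f(u0),h);b=w(c,u1,f(u1),h);d=a-b
    print(name,'rows',f(u0),f(u1),'yaw',np.arctan2(-d[0],d[1]),'rms',np.std(P[:,1]-f(P[:,0])),(a+b)/2)
E
python3 - <<'E'
from h import *
np.set_printoptions(precision=4,suppress=True)
z=np.load('/tmp/wrist.npz');c={k:z[k] for k in z}
q=lambda x,y,h:w(c,145+x/3,50+y/3,h)
hor(c,205,358,160,170,.036,-1,'fence')
hor(c,230,275,195,204,.0568,1,'brk')
hor(c,290,335,195,204,.0568,1,'brk')
yaw=.221
T=np.array([[np.cos(yaw),np.sin(yaw),0],[-np.sin(yaw),np.cos(yaw),0],[0,0,1]])
m=(q(162,350,.036)+q(656,350,.036))/2;print(m)
for n,p in dict(fl=q(162,350,.036),fr=q(656,350,.036),bl=q(241,449,.0568),br=q(582,449,.0568),bedl=q(189,420,.02),bedr=q(633,420,.02),pt=q(128,321,.034),m1=q(70,289,.033),m2=q(66,226,.033)).items():print(n,T@(p-m))
E
```

```text
fence rows 166.17801 165.41579 yaw 0.22423814714341042 rms 0.34601305830687423 [0.5651 0.0216 0.036 ]
brk rows 199.41905 199.42194 yaw 0.21908648454514573 rms 0.017025907466807773 [0.5514 0.0313 0.0568]
brk rows 199.42401 199.41768 yaw 0.21929782047842863 rms 0.013115370854916325 [0.557  0.0061 0.0568]
[0.5647 0.0216 0.036 ]
fl [0.0001 0.0395 0.    ]
fr [-0.0001 -0.0395  0.    ]
bl [-0.011   0.0242  0.0208]
br [-0.0111 -0.0248  0.0208]
bedl [-0.015   0.0392 -0.016 ]
bedr [-0.0152 -0.0398 -0.016 ]
pt [ 0.0045  0.0451 -0.002 ]
m1 [ 0.0095  0.0543 -0.003 ]
m2 [ 0.0193  0.0541 -0.003 ]
```

```bash
python3 -m handwheel '[{"grip":10,"tx":1.2,"ty":0,"tz":0,"wx":-0.003,"wy":0,"wz":0},{"grip":10,"tx":2.4,"ty":0,"tz":0,"wx":-0.003,"wy":0,"wz":0},{"grip":10,"tx":2.4,"ty":0,"tz":0,"wx":-0.003,"wy":0,"wz":0},{"grip":10,"tx":2.4,"ty":0,"tz":0,"wx":-0.003,"wy":0,"wz":0},{"grip":10,"tx":2.4,"ty":0,"tz":0,"wx":-0.003,"wy":0,"wz":0}]'
python3 -m handwheel '[{"grip":10,"tx":0.1,"ty":0,"tz":0,"wx":0,"wy":0,"wz":0},{"grip":10,"tx":0.1,"ty":0,"tz":0,"wx":0,"wy":0,"wz":0}]'
python3 -m handwheel '[{"grip":10,"tx":0.1,"ty":0,"tz":0,"wx":0,"wy":0,"wz":0},{"grip":10,"tx":0.1,"ty":0,"tz":0,"wx":0,"wy":0,"wz":0}]'
```

```text
clock: 8.55
tcp_pos: [0.5258, 0.0141, 0.0377]
eef_rot: [-0.078, -0.702, -0.079, 0.703]
contact_force: [0.3, -0.1, -0.9]
finger_gap: 0.0227
clock: 8.75
tcp_pos: [0.5261, 0.0141, 0.0371]
eef_rot: [-0.079, -0.703, -0.079, 0.703]
contact_force: [-0.6, -0.3, -1.6]
finger_gap: 0.0229
clock: 8.95
tcp_pos: [0.5262, 0.0141, 0.0368]
eef_rot: [0.079, 0.703, 0.079, -0.703]
contact_force: [-2.7, 0.2, 4.4]
finger_gap: 0.0231
```

```bash
python3 - <<'E'
from h import *
np.set_printoptions(precision=4,suppress=True)
cap('top','x.png');c=cap('wrist','wrist9.png');s=manip.read_state();print(s['clock'],s['tcp_pos'],s['contact_force'],s['moment'],s['finger_gap'])
hor(c,230,275,195,204,.03,1,'brk');hor(c,290,335,195,204,.03,1,'brk')
cv2.imwrite('pics/z9.png',cv2.resize(c['pixels'][80:280,145:405],(780,600),interpolation=2))
E
```

```text
9.05 [0.5262 0.0141 0.0368] [-2.2352  1.0485  5.7717] [ 0.0099  0.4287 -0.0223] 0.02296778102725018
brk rows 199.4299 199.42012 yaw 0.22183913013683323 rms 0.01413444353844757 [0.5508 0.0315 0.03  ]
brk rows 199.42203 199.43114 yaw 0.22140578283868234 rms 0.014875536495282844 [0.5565 0.0063 0.03  ]
```

View pics/z9.png

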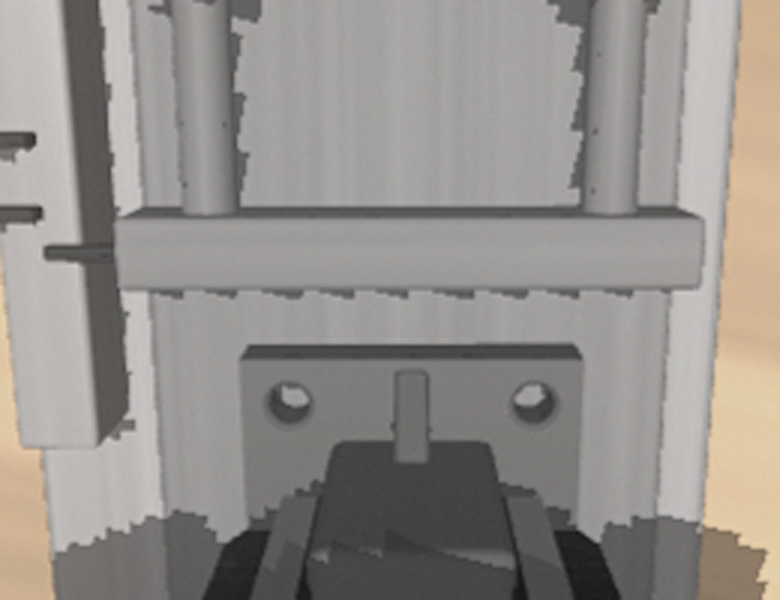

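```bash
python3 -m handwheel '[{"grip":10,"tx":0,"ty":0,"tz":-0.3,"wx":0,"wy":0,"wz":0},{"grip":10,"tx":0,"ty":0,"tz":-0.6,"wx":0,"wy":0,"wz":0},{"grip":10,"tx":0,"ty":0,"tz":-0.9,"wx":0,"wy":0,"wz":0},{"grip":10,"tx":0,"ty":0,"tz":-1.2,"wx":0,"wy":0,"wz":0},{"grip":10,"tx":0,"ty":0,"tz":-1.4,"wx":0,"wy":0,"wz":0},{"grip":10,"tx":0,"ty":0,"tz":-1.4,"wx":0,"wy":0,"wz":0},{"grip":10,"tx":0,"ty":0,"tz":-1.4,"wx":0,"wy":0,"wz":0}]'
python3 - <<'E'
from h import *
np.set_printoptions(precision=4,suppress=True)
c=cap('wrist','wrist10.png');s=manip.read_state();print(s['clock'],s['tcp_pos'],s['contact_force'],s['moment'],s['finger_gap'])
cv2.imwrite('pics/z10.png',cv2.resize(c['pixels'][80:280,125:385],(780,600),interpolation=2))
E
```

```text
clock: 9.75
tcp_pos: [0.5387, 0.017, 0.0368]
eef_rot: [-0.079, -0.702, -0.079, 0.703]
contact_force: [-6.4, -2.2, 9.9]
finger_gap: 0.0227
9.8 [0.5387 0.017  0.0368] [-5.9825 -1.4009  9.7418] [-0.26    0.9791  0.0592] 0.0226860036924658
```

View pics/z10.png

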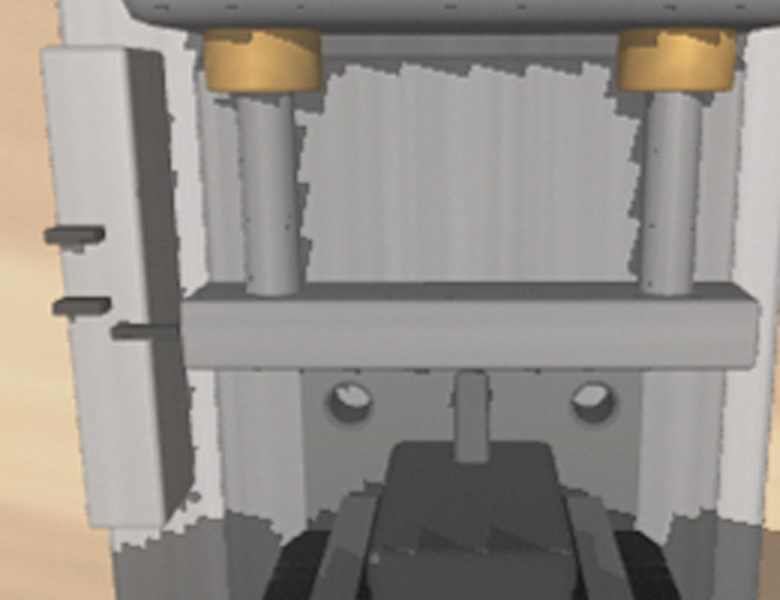

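```bash
python3 -m handwheel '[{"grip":10,"tx":0,"ty":0,"tz":-0.2,"wx":0,"wy":0,"wz":0},{"grip":10,"tx":0,"ty":0,"tz":-0.4,"wx":0,"wy":0,"wz":0},{"grip":10,"tx":0,"ty":0,"tz":-0.6,"wx":0,"wy":0,"wz":0},{"grip":10,"tx":0,"ty":0,"tz":-0.75,"wx":0,"wy":0,"wz":0},{"grip":10,"tx":0,"ty":0,"tz":-0.75,"wx":0,"wy":0,"wz":0},{"grip":10,"tx":0,"ty":0,"tz":-0.75,"wx":0,"wy":0,"wz":0}]'
python3 - <<'E'
from h import *
np.set_printoptions(precision=4,suppress=True)
c=cap('wrist','wrist11.png');s=manip.read_state();print(s['clock'],s['tcp_pos'],s['contact_force'],s['moment'],s['finger_gap'])
cv2.imwrite('pics/z11.png',cv2.resize(c['pixels'][80:280,125:385],(780,600),interpolation=2))
E
```

```text
clock: 10.4
tcp_pos: [0.5439, 0.0182, 0.0369]
eef_rot: [-0.079, -0.7, -0.079, 0.705]
contact_force: [-14.3, -4.0, 16.4]
finger_gap: 0.0227
10.45 [0.5439 0.0182 0.0369] [-14.6097  -5.0608  16.7457] [-0.7595  2.235  -0.0037] 0.022740452013329263
```

View pics/z11.png

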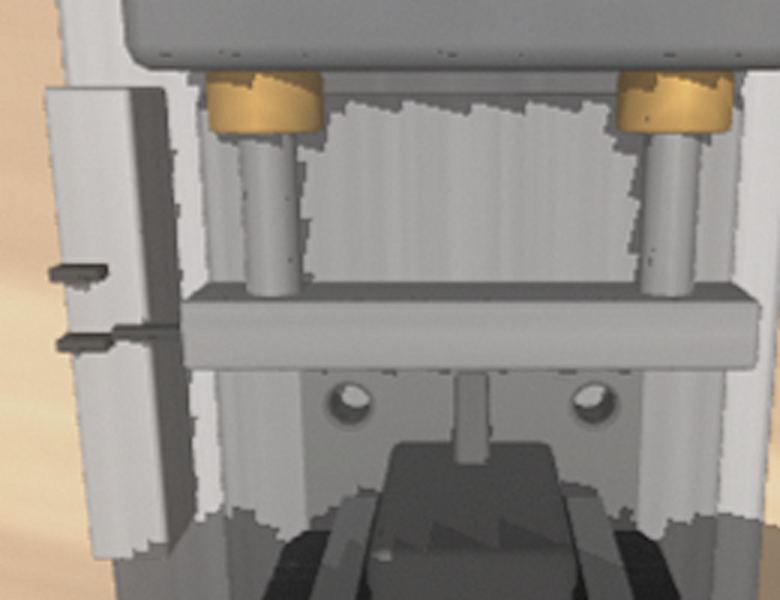

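```bash
python3 - <<'E'
from h import *
np.set_printoptions(precision=4,suppress=True)
for i in range(2):
    c=cap('wrist','x.png');s=manip.read_state();R=toolR(s['eef_rot']);print(R.round(4));print(s['tcp_pos'],s['contact_force'])
    t=Ro.from_matrix(R.T@np.c_[[0,0,-1],[np.sin(.221),-np.cos(.221),0],[-np.cos(.221),-np.sin(.221),0]]).as_rotvec();print('corr',t)
V=c['view'];print(V[:3,:3]@R)
c2=cap('scene','scene11.png')
cv2.imwrite('pics/s11.png',cv2.resize(c2['pixels'][140:260,230:390],(800,600),interpolation=2))
E
```

```text
[[-0.0067  0.2215 -0.9751]
 [-0.0009 -0.9752 -0.2215]
 [-1.     -0.0006  0.0067]]
[0.5439 0.0182 0.037 ] [-13.8136  -4.9123  16.8462]
corr [0.0023 0.0067 0.0006]
[[-0.0068  0.2215 -0.9751]
 [-0.0008 -0.9752 -0.2215]
 [-1.     -0.0007  0.0068]]
[0.5439 0.0182 0.0369] [-13.8264  -3.5069  16.4517]
corr [0.0023 0.0068 0.0007]
[[-0.0002  1.      0.0012]
 [-0.2618 -0.0012  0.9651]
 [ 0.9651 -0.0002  0.2618]]
```

View pics/s11.png

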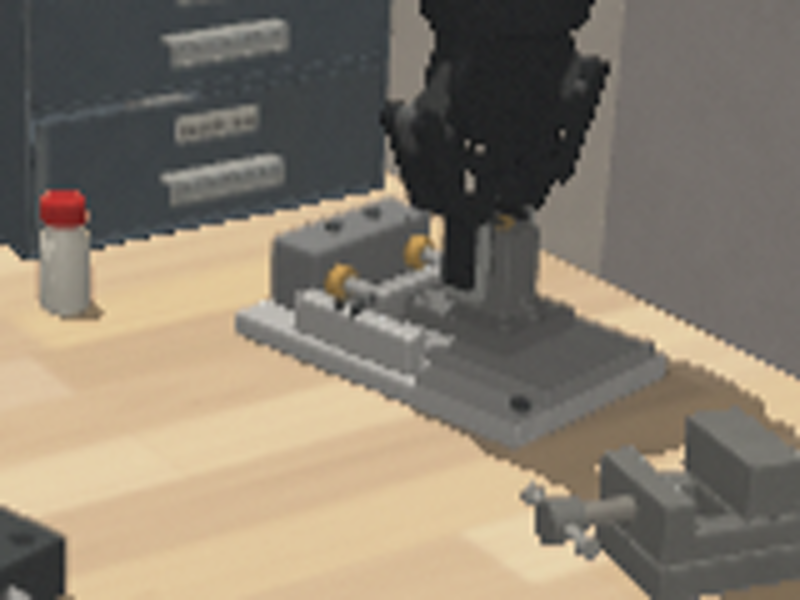

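```bash
python3 -m handwheel '[{"grip":10,"tx":-0.03,"ty":0,"tz":-0.1,"wx":0.002,"wy":0.004,"wz":0},{"grip":10,"tx":-0.03,"ty":0,"tz":-0.2,"wx":0.002,"wy":0.008,"wz":0},{"grip":10,"tx":-0.03,"ty":0,"tz":-0.2,"wx":0.002,"wy":0.008,"wz":0},{"grip":10,"tx":-0.03,"ty":0,"tz":-0.2,"wx":0.002,"wy":0.008,"wz":0}]'
python3 - <<'E'
from h import *
np.set_printoptions(precision=4,suppress=True)
c=cap('wrist','wrist12.png');s=manip.read_state();print(s['clock'],s['tcp_pos'],s['contact_force'],s['moment'],s['finger_gap'])
R=toolR(s['eef_rot']);print(Ro.from_matrix(R.T@np.c_[[0,0,-1],[np.sin(.221),-np.cos(.221),0],[-np.cos(.221),-np.sin(.221),0]]).as_rotvec())
cv2.imwrite('pics/z12.png',cv2.resize(c['pixels'][80:280,125:385],(780,600),interpolation=2))
E
```

```text
clock: 11.0
tcp_pos: [0.5448, 0.0185, 0.0368]
eef_rot: [-0.078, -0.702, -0.079, 0.703]
contact_force: [-16.5, -5.9, 16.3]
finger_gap: 0.0228
11.05 [0.5448 0.0185 0.0368] [-16.1797  -4.9514  16.2899] [-1.0441  2.6491  0.0732] 0.022756252689614374
[0.0007 0.0013 0.001 ]
```

View pics/z12.png

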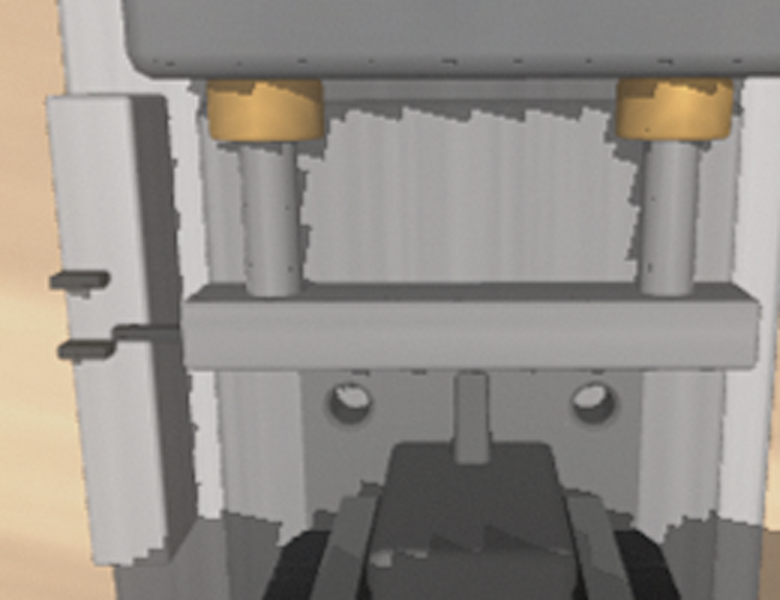

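```bash
python3 -m handwheel '[{"grip":10,"tx":-0.02,"ty":0,"tz":-0.15,"wx":0,"wy":0.002,"wz":0},{"grip":10,"tx":-0.04,"ty":0,"tz":-0.3,"wx":0,"wy":0.004,"wz":0},{"grip":10,"tx":-0.04,"ty":0,"tz":-0.3,"wx":0,"wy":0.004,"wz":0},{"grip":10,"tx":-0.04,"ty":0,"tz":-0.3,"wx":0,"wy":0.004,"wz":0},{"grip":10,"tx":-0.04,"ty":0,"tz":-0.3,"wx":0,"wy":0.004,"wz":0}]'
python3 - <<'E'
from h import *
np.set_printoptions(precision=4,suppress=True)
c=cap('wrist','wrist13.png');s=manip.read_state();print(s['clock'],s['tcp_pos'],s['contact_force'],s['moment'],s['finger_gap'])
R=toolR(s['eef_rot']);print(Ro.from_matrix(R.T@np.c_[[0,0,-1],[np.sin(.221),-np.cos(.221),0],[-np.cos(.221),-np.sin(.221),0]]).as_rotvec())
cv2.imwrite('pics/z13.png',cv2.resize(c['pixels'][80:280,125:385],(780,600),interpolation=2))
E
```

```text
clock: 11.55
tcp_pos: [0.5471, 0.019, 0.0368]
eef_rot: [0.078, 0.703, 0.079, -0.702]
contact_force: [-17.8, -7.0, 15.0]
finger_gap: 0.0228
11.6 [0.547  0.019  0.0368] [-16.6858  -6.2795  14.9004] [-1.2152  2.8899  0.0142] 0.022807700909179073
[ 0.0008 -0.0011  0.0012]
```

View pics/z13.png

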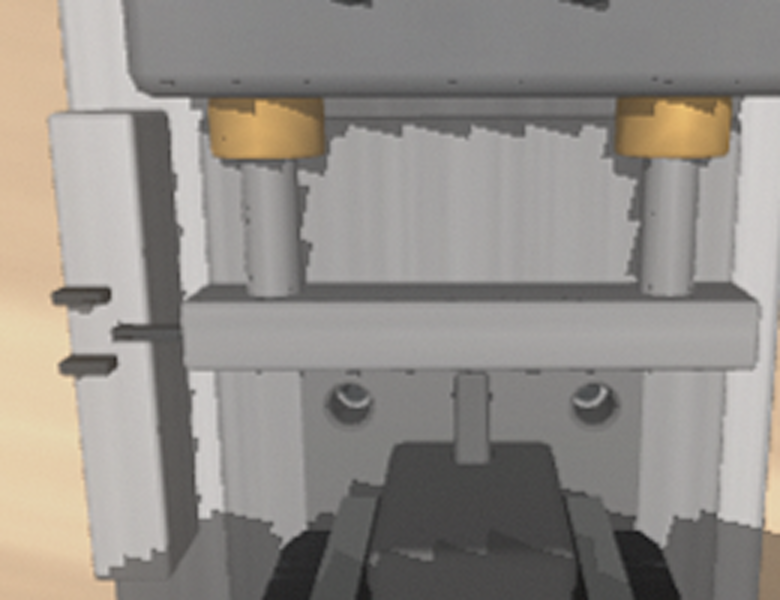

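```bash
python3 -m handwheel '[{"grip":10,"tx":0,"ty":0,"tz":0,"wx":0,"wy":0,"wz":0},{"grip":10,"tx":0,"ty":0,"tz":0,"wx":0,"wy":0,"wz":0},{"grip":10,"tx":0,"ty":0,"tz":0,"wx":0,"wy":0,"wz":0},{"grip":10,"tx":0,"ty":0,"tz":0,"wx":0,"wy":0,"wz":0},{"grip":10,"tx":0,"ty":0,"tz":0,"wx":0,"wy":0,"wz":0}]'
python3 - <<'E'
from h import *
np.set_printoptions(precision=4,suppress=True)
c=cap('wrist','wrist14.png');t=cap('top','top14.png');sc=cap('scene','scene14.png');s=manip.read_state();print(s['clock'],s['tcp_pos'],s['contact_force'],s['finger_gap'])
hor(c,200,365,195,207,.036,-1,'fence')
cv2.imwrite('pics/z14.png',np.hstack([cv2.resize(c['pixels'][130:230,125:225],(400,400),interpolation=2),cv2.resize(sc['pixels'][150:250,260:360],(400,400),interpolation=2)]))
E
```

```text
clock: 12.1
tcp_pos: [0.547, 0.0189, 0.0368]
eef_rot: [0.078, 0.703, 0.079, -0.702]
contact_force: [-16.9, -7.0, 14.6]
finger_gap: 0.0228
12.25 [0.547  0.019  0.0368] [-17.2789  -5.6511  14.4339] 0.02286408322114606
fence rows 201.75792 201.4879 yaw 0.22253192604888503 rms 0.35498709583666743 [0.575  0.0239 0.036 ]
```

View pics/z14.png

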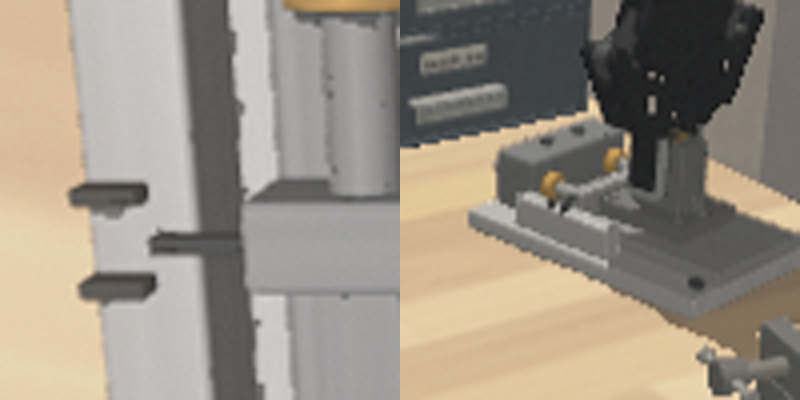

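View pics/top14.png

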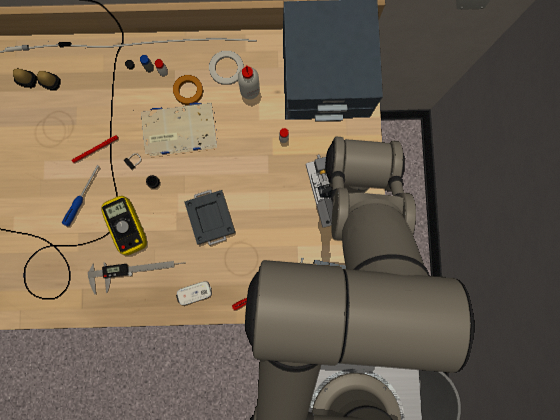

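The pointer (zoom row 242) stands midway between the marks (rows 195 and 287). The arm is steady, and the mould is empty. The vial, probe and driver are where they were, as far as the top view shows them.

```bash
python3 -c "
from cell import manip
print(manip.job_done())"
```

```text
the job is handed in; nothing more can be done
None
```

The job is handed in. The arm still grips the bracket, which stands on the bed and is pressed against the fence with the pointer midway between the two marks. It was handed in at about 12 s of the 40 s allowed.

I gripped the boss at the 100 N setting, lifted the bracket out of the mould and turned the tool half round so the wrist camera faced the fence. I then set the bracket on the bed and pushed it to the fence in small steps. On the way I corrected a tool lean of about 0.4° caused by the push.

Last checks:
- **Pointer:** about 4.9 mm past the first mark, so the fence is pushed back about 10 mm. A second estimate, from how far the fence edge moved, gave 10.3 mm. It stayed clear of the back stop.
- **Placing:** centred to about 0.3 mm, square to the fence within about 0.2°, and the tool upright within about 0.1°. The contact edge itself is hidden under the fence bar, and flatness is inferred from the tool's angle and the contact force, not seen directly.
- **Steadiness:** pose, opening (23 mm) and force did not change over the last 0.6 s.
- **Forces:** the wrist reads about 18 N along the push and about 15 N upward, more than the 10 N of the spring. I put the difference down to friction on the bed.
- **Other things:** the vial and the probe have not moved in the top view. The driver was partly hidden behind the arm there, but nothing came near it.

One early move was refused for missing keys and moved nothing. The wrist and top cameras disagreed by about 3 mm on the bracket's position, and I relied on the wrist camera for the final alignment.

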